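Snap the cover onto a control box and keep it pressed

ROBOT

A 6-joint arm with a two-finger parallel gripper is mounted at the origin on the work surface. World frame = base frame: x ahead of the robot, y to its left, z up, the work surface at z = 0. Lengths are in m, angles in rad, forces in N, time in s.
With the tool pointing down it reaches from about 0.325 to 0.775 m from the base axis. Payload 9.3 kg.
Tool frame: the origin (TCP) lies midway between the tips of the shut fingers; the grasp point (between the pads) lies arm.grasp_offset behind it (arm.grasp_offset is the distance from the TCP to the grasp point, in m); z points along the fingers, y is the line along which they close (so a half turn about z gives the same grasp; the last joint's range is limited). The gripper opens to 85 mm and grips with 20 to 120 N. Pads are 22 mm wide; open, the fingers measure 114 mm over their backs; the gripper's body (76 mm by 85 mm) begins 54 mm behind the grasp point. The pads swing forward as they close: fully open they stand 13 mm farther back than shut.
Start: joints at [-1.346, 0.259, 0.021, 1.334, 0, 1.418], TCP at [0.203, -0.511, 0.203] pointing down, gripper open.
Joint ranges: [-3.04, 3.04], [-0.91, 1.82], [-1.04, 1.36], [-1.92, 1.95], [-1.52, 1.45], [-3.14, 3.14]. Speed limits (rad/s): [2.22, 2.22, 2.79, 3.14, 3.14, 3.14].

INTERFACE

Orientations are given as a rotation vector (axis times angle).
In Python, from bench import arm, eyes gives the robot as it stands.
- The arm moves only by the shell command python3 -m handwheel 'ROWS' [FORCE]. ROWS is a JSON object of lists of equal length, an entry for each row: "hand": the finger opening in cm, from 0 to 8.54; "travel": the shift along the tool's x, y, z in cm, a list of three; "twist": the turn, a rotation vector about the tool's x, y, z in degrees, a list of three. In form: {"hand": [hand, ...], "travel": [[x, y, z], ...], "twist": [[wx, wy, wz], ...]}. A call has 1 to 20 rows; each row shifts and turns the commanded pose from where the row before left it, along the tool's axes as they then stand; what a row does not reach is not made up. A row lasts 1/8 s, in which the tool goes at most 62.5 mm and 10.7 degrees, less where a joint would pass 70% of its speed; a pose out of reach is approached as far as the arm can. A call is refused whole if a number of a shift passes 6.25 or a number of a turn 10.7, either way. A call with a gripper value outside its range is refused whole. The fingers move at their own pace and stop on an object; FORCE is the grip in N (left out, the last holds). Time passes only in rows, so rows that do not move let the fingers close. It gives the time, the measured TCP pose, the force, the opening and the grip force at its end, in the units of the state.
- arm.read_state(): the state, without advancing time (a new reading comes with each control period).
- eyes.grab_frame(name): name is "scene" or "top" or "wrist"; returns a dict with "image" (384x512x3 uint8, red, green, blue), "depth" (384x512 float32, m along the optical axis (not along the pixel's ray), 0 where there is no reading), "K" (3x3 intrinsics, pixels), "eye" and "attitude" of the camera in the world. Camera axes: x right, y up, looking along -z (the intrinsics and any distortion apply to the point x, -y, -z); pixel columns grow to the right and rows downward; lengths in m; the calibration is good to about 2 mm. A picture is of the moment at which its call begins.
- arm.hand_in(): hands the job in; it is judged then, once.
The state is a dict: "t": time; "joints": joint angles; "joint_velocities": joint speeds; "joint_torque": joint torques, N m; "eef_pos": TCP position; "orientation": TCP orientation; "ft_force": force on the tool from outside, world axes, zero at the start; "wrist_torque": the same for the moment, N m; "grip_width": finger opening in m; "gripper_force": force on a finger pad.
Only numpy, scipy, OpenCV 4.12 (cv2) and the standard library are available. Lean on these libraries where they do the work, as an engineer would, in place of code of your own. Each camera call takes 0.05 s, during which the arm holds its last target. There are 200 camera calls.

TASK

The control box screwed to the plywood board is wired and ready to close: take the cover that fits it (there is also a cover for a smaller box on the bench) and set it squarely over the box, up on its clips. Then press it down with the gripper's fingers until all four clips have snapped in and it sits fully home, and keep pressing: finish with the fingers still holding it down firmly, with about 10 N, so that I can check the seam. Leave everything else on the bench where it is.

Things in the scene. Friction and masses are not known exactly. Their poses are not given: they have to be found in the camera images.
- base: The open control box, light grey plastic, 116 x 60 mm outside, long side along its x, 3 mm walls, screwed by an ear at each end to a plywood board 170 x 88 x 9 mm; neither moves. Origin: centre of the board's underside, on the bench; z up. A green circuit board shows inside. Two black cable glands stick 14 mm out of the +x end, below the rim. The cover goes on either way round.
- box_rim (a point): Centre of the box's level rim, 39 mm above the bench. Four corner pillars with tapered tops stand 15 mm above the rim and guide the cover: about 4 mm of capture at their tips, 1 mm play across and 1.5 mm lengthwise from 6 mm above home down. Four upright spring clips, two inside each long wall at x = -28 and +28 mm, reach 14 mm above the rim.
- cover: The cover that fits: light grey plastic cap 116 x 60 x 20 mm, 3 mm walls and top, 44 to 72 g, lying open side down; flat top with black vent slots near one end, three small lenses near the other. Origin: centre of its lower edge; x along its 116 mm side, z up. Home: origin at box_rim, outlines flush. It can be gripped from above across its 60 mm sides.
- cover_top (a point): Centre of the cover's flat top, 20 mm above its lower edge. Let go over the pillars, the cover comes to rest on the clips 8 to 9 mm above home. From there the force needed rises to about 5 to 15 N over 3 to 4 mm; then the clips snap out over ribs inside the cover, the force drops to almost nothing (at 4 to 2 mm above home; one end may snap first), and the lower edge stops hard on the rim.
- clip_a (a joint): Spring clip of the box at x = -28 mm, +y side: 0 upright (free or snapped in), grows to about 0.08 rad as the cover's rib bends it inwards, springs back to 0 at the snap.
- clip_b (a joint): The same at x = +28 mm, +y side.
- clip_c (a joint): The same at x = -28 mm, -y side.
- clip_d (a joint): The same at x = +28 mm, -y side.
- small_cover: Cover of a smaller box, same grey plastic and style, 66 x 42 x 20 mm, lying open side down. Does not fit. Not to be moved.
- fitting_a: Bystander: standing brass pipe fitting, 25 mm wide, 34 mm high. Origin: centre of its underside.
- fitting_b: Bystander: smaller standing brass pipe fitting, 23 mm wide, 31 mm high. Origin: centre of its underside.
- lens_ring: Bystander: black plastic ring, 60 mm across, 14 mm high. Origin: centre of its underside.
- driver: Bystander: screwdriver with black handle, 170 mm long, lying.
- tub: Bystander: white plastic tub with lid, 72 mm across, 62 mm high. Origin: centre of its underside.
- bottle: Bystander: white plastic bottle, 46 mm across, 130 mm high. Origin: centre of its underside.
There are look-alikes about, which are no part of the job. What is shaped like the cover but red is not meant. What is shaped like the base but red is not meant.

How it is judged:
On the way:
1. the cover is brought squarely over the box, still up on or just above its clips, not dropped from a height (z of cover in the frame of base between 0.0435 and 0.064 m and horizontal distance between cover and base below 0.008 m and angle between the x axis of cover and the x axis of base, either way round below 0.15 rad and angle between cover's own z axis and vertical below 0.15 rad), for 0.1 s.
At the end, for the whole second after the job is handed in: The cover sits on the box's rim (within 1.2 mm of home, centred within 4 mm, square within 0.08 rad, level within 0.03 rad), all four clips have sprung back (each under 0.03 rad), the fingers still touch the cover with more than 4 N and the cover is being pressed on the box with more than 5 N (z of cover in the frame of base between 0.0365 and 0.0402 m and horizontal distance between cover and base below 0.004 m and angle between the x axis of cover and the x axis of base, either way round below 0.08 rad and angle between cover's own z axis and vertical below 0.03 rad and value of joint each of clip_a, clip_b, clip_c, clip_d below 0.03 rad and contact force between the fingers and cover above 4 N and contact force between cover and base above 5 N); the arm keeps its last pose, push and grip.
It fails at once if another thing on the bench is shifted by more than 20 mm (distance of any of small_cover, fitting_a, fitting_b, lens_ring, driver, tub, bottle from where it was at the start of the episode above 0.02 m).
It also fails if it takes over 54 s, if anything falls off the work surface, if the arm or the gripper's body presses on something with over 40 N, if the wrist force passes 120 N, or if a joint passes its speed limit or range.

## Working session

There is one attempt and no reset: what is moved stays moved. The work goes in short steps, Python scripts to look and compute and a shell command to move; the robot and the scene stay as the last step left them, time stands still between calls to the robot, and variables do not carry over. Pictures are saved under pics/ and viewed, at most 10 in all, crops included, and the job is handed in when it is done.

```bash
ls; mkdir -p pics; cat > h.py <<'E'
import numpy as np, cv2
from scipy.spatial.transform import Rotation as R
from bench import arm, eyes
def att(f):
    a=np.array(f["attitude"],float)
    return a if a.shape==(3,3) else R.from_rotvec(a).as_matrix()
def grab(n):
    f=eyes.grab_frame(n); f["A"]=att(f); return f
def ray(f,u,v):
    K=f["K"]; d=np.array([(u-K[0,2])/K[0,0],-(v-K[1,2])/K[1,1],-1.0]); return f["A"]@d
def plane(f,u,v,z):
    d=ray(f,u,v); e=np.array(f["eye"]); return e+d*(z-e[2])/d[2]
def cloud(f):
    v,u=np.mgrid[0:384,0:512]; K=f["K"]; D=f["depth"]
    p=np.stack([(u-K[0,2])/K[0,0]*D,-(v-K[1,2])/K[1,1]*D,-D],-1)
    return p@f["A"].T+np.array(f["eye"])
def save(f,n,crop=None,s=1):
    im=f["image"][:,:,::-1]
    if crop: x0,y0,x1,y1=crop; im=im[y0:y1,x0:x1]
    cv2.imwrite(f"pics/{n}.png",cv2.resize(im,None,fx=s,fy=s,interpolation=cv2.INTER_CUBIC))
E
python3 - <<'E'
from h import *
print(arm.read_state(), arm.grasp_offset)
f=grab("top"); print(f["K"],f["eye"],f["A"],f.keys()); save(f,"top",s=1.5)
g=grab("scene"); save(g,"scene",s=1.5); print(g["eye"])
np.save("top.npy",f,allow_pickle=True)
E
```

```text
pics
{'t': 0.0, 'joints': array([-1.34560181e+00,  2.59201903e-01,  2.07295311e-02,  1.33368694e+00,
       -2.52622574e-06,  1.41819010e+00]), 'joint_velocities': array([-0.0004508 , -0.00038123,  0.00136207, -0.00047241,  0.00012918,
        0.00079857]), 'joint_torque': array([ 3.83522438e-04, -5.55642915e+01,  3.44525635e+01,  1.37990993e-02,
       -4.06634103e-05,  1.50815328e-06]), 'eef_pos': array([ 0.20280034, -0.51089406,  0.20274823]), 'orientation': array([-3.08437008e+00, -5.89669202e-01,  8.16180068e-05]), 'ft_force': array([-0.45443078, -0.67134505,  0.05293161]), 'wrist_torque': array([ 0.00392423, -0.03448172,  0.05239289]), 'gripper_force': 0.0, 'grip_width': 0.08532291172123208} 0.0187
[[373.78134954   0.         259.78410981]
 [  0.         373.78134954 194.84690463]
 [  0.           0.           1.        ]] [ 0.41442314 -0.079655    0.98943678] [[ 0.02598871  0.99133896 -0.12873094]
 [-0.99958622  0.02735846  0.00888321]
 [ 0.01232815  0.12844681  0.99163977]] dict_keys(['image', 'depth', 'K', 'eye', 'attitude', 'A'])
[ 0.85354961 -0.68399045  0.89147408]
```

View pics/top.png

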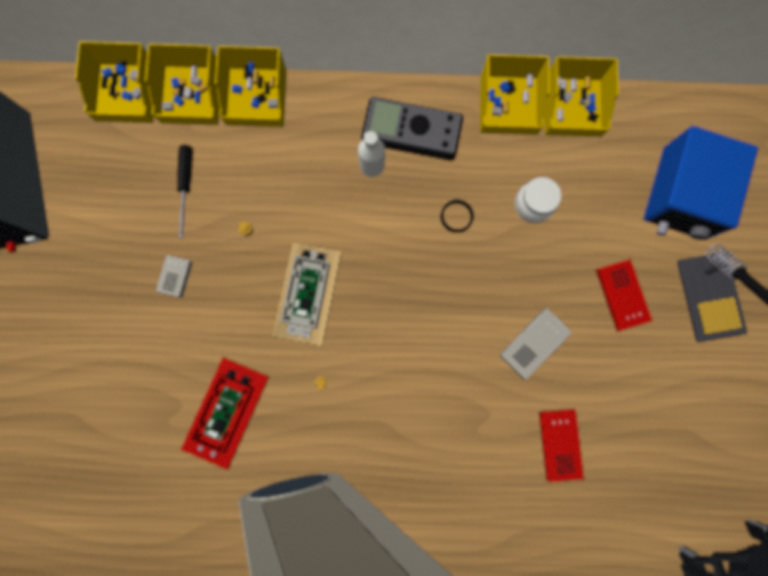

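View pics/scene.png

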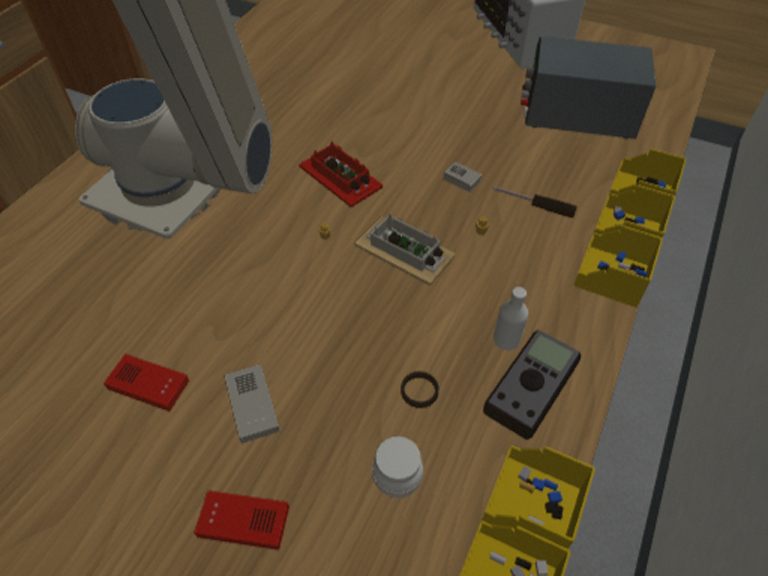

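The top picture (full-res pixels) shows four things that could be taken for the cover:
- large grey cap at (357,229)
- small grey cap at (116,184)
- red caps at (416,197) and (374,297)

For the box there is the grey one on plywood at (205,197) and a red one at (150,275). I choose the large grey cap and the plywood box, and will check both in a close crop.

```bash
python3 - <<'E'
from h import *
f=np.load("top.npy",allow_pickle=True).item()
P=cloud(f); Z=P[...,2]; im=f["image"].astype(int)
hsv=cv2.cvtColor(f["image"],cv2.COLOR_RGB2HSV)
a=cv2.resize(f["image"][160:280,300:400],None,fx=4,fy=4); b=cv2.resize(f["image"][150:270,165:245],None,fx=4,fy=4)
cv2.imwrite("pics/crops.png",np.hstack([a,b])[:,:,::-1])
print("bench z", np.median(Z[300:330,300:350]), Z[229,357], Z[150:240:8,205].round(3))
def rect(m,z,name):
    n,l,st,c=cv2.connectedComponentsWithStats(m.astype(np.uint8))
    for i in range(1,n):
        if st[i,4]<150: continue
        cs,_=cv2.findContours((l==i).astype(np.uint8),cv2.RETR_EXTERNAL,cv2.CHAIN_APPROX_NONE)
        pts=np.array([plane(f,u,v,z)[:2] for u,v in cs[0][:,0]],np.float32)
        r=cv2.minAreaRect(pts*1000); bx=cv2.boxPoints(r)
        o=sorted([(np.linalg.norm(bx[k]-bx[k-1]),*(bx[k]-bx[k-1])) for k in range(2)])[1]
        print(name,c[i].round(1),st[i,4],"centre mm",np.round(r[0],1),"size",np.round(r[1],1),"long yaw",np.degrees(np.arctan2(o[2],o[1]))%180, "zmed",np.median(Z[l==i]).round(4))
grey=(hsv[...,1]<60)&(hsv[...,2]>110)
m=np.zeros_like(grey); m[190:270,320:400]=1; rect(grey&m,.02,"cover")
m[:]=0; m[150:240,170:240]=1
rect((Z>.005)&m,.009,"board by depth"); rect((Z>.025)&m,.039,"box by depth"); rect((Z>.0445)&(Z<.06)&m,.053,"tips")
E
```

```text
bench z 0.00030266108582821527 0.020310836027271018 [ 0.001 -0.002  0.013  0.01   0.024  0.032  0.018  0.026  0.013  0.013
 -0.001 -0.001]
cover [357.2 228.2] 977 centre mm [ 459.2 -341.9] size [ 61.6 115.7] long yaw 136.00864 zmed 0.0204
board by depth [204.1 195.4] 2132 centre mm [537.1  57.2] size [ 90.8 169.8] long yaw 170.66661 zmed 0.0133
box by depth [203.3 189.3] 394 centre mm [543.4  56.8] size [ 61.9 129. ] long yaw 170.47803 zmed 0.0382
```

View pics/crops.png

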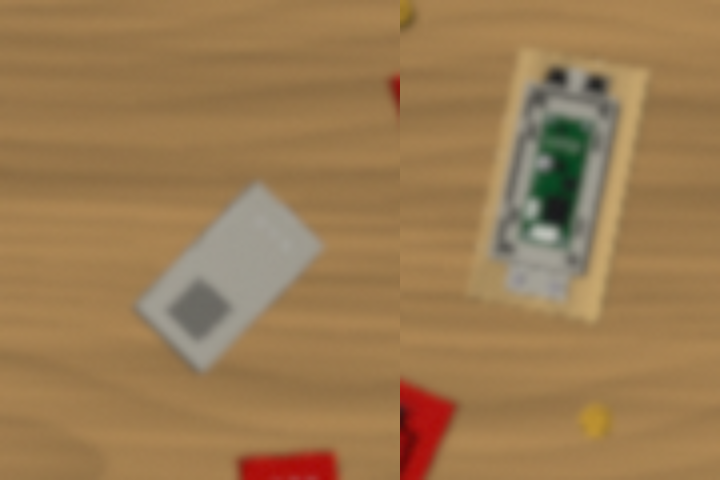

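The crop shows the large grey cap with its vent patch (crop px 200,308) and lenses (crop px 275,235), and the grey box on plywood with black glands at the upper end. The measured sizes are 116x61 and 170x90 mm and the heights are right, so the choice stands.

```bash
cat >> h.py <<'E'
def go(xyz,yaw_x=None):
    "travel (cm, tool axes now) then twist z (deg) to bring tool x to yaw mod 180"
    s=arm.read_state(); M=R.from_rotvec(s["orientation"]).as_matrix()
    y=np.degrees(np.arctan2(M[1,0],M[0,0]))
    print("t",s["t"],"pos",s["eef_pos"].round(4),"toolx yaw",y.round(2),"toolz",M[:,2].round(4),"F",s["ft_force"].round(1),"w",s["grip_width"].round(4),"q",s["joints"].round(2))
    print("travel now axes cm",(M.T@(np.array(xyz)-s["eef_pos"])*100).round(3))
    if yaw_x is not None:
        d=(yaw_x-y+90)%180-90; M2=R.from_euler("z",d,degrees=True).as_matrix()@M
        print("twist z", -d.round(2),"travel after twist",(M2.T@(np.array(xyz)-s["eef_pos"])*100).round(3))
E
python3 - <<'E'
from h import *
f=np.load("top.npy",allow_pickle=True).item()
print("bottle",plane(f,247,114,0.02),"ring",plane(f,305,144,0),"tub",plane(f,354,137,.03),"driver tip",plane(f,121,158,0),"fitA",plane(f,163,152,.02),"fitB",plane(f,213,255,.02))
go([.459,-.342,.15],136)
E
```

```text
bottle [ 0.75851722 -0.04826577  0.02      ] ring [ 0.68574991 -0.20790796  0.        ] tub [ 0.70037873 -0.33381972  0.03      ] driver tip [0.63252603 0.28748516 0.        ] fitA [0.64749729 0.17066774 0.02      ] fitB [0.38185596 0.0272724  0.02      ]Traceback (most recent call last):
  File "<stdin>", line 4, in <module>
  File "h.py", line 25, in go
    print("t",s["t"],"pos",s["eef_pos"].round(4),"toolx yaw",y.round(2),"toolz",M[:,2].round(4),"F",s["ft_force"].round(1),"w",s["grip_width"].round(4),"q",s["joints"].round(2))
                                                                                                                               ^^^^^^^^^^^^^^^^^^^^^
AttributeError: 'float' object has no attribute 'round'
```

```bash
sed -i 's/s\["grip_width"\].round(4)/round(s["grip_width"],4)/' h.py
python3 -c "
from h import *
go([.459,-.342,.15],136)"
```

```text
t 0.1 pos [ 0.2028 -0.5109  0.2028] toolx yaw 21.65 toolz [-2.0e-04  1.1e-03 -1.0e+00] F [-0.   0.6 -1.2] w 0.0857 q [-1.35  0.26  0.02  1.33  0.    1.42]
travel now axes cm [30.042 -6.248  5.297]
twist z 65.65 travel after twist [  6.691 -29.942   5.32 ]
```

```bash
python3 -m handwheel '{"hand":[8.5,8.5,8.5,8.5,8.5,8.5,8.5,8.5,8.5,8.5,8.5,8.5,8.5,8.5,8.5,8.5,8.5,8.5,8.5,8.5],"travel":[[3.75,-0.78,0.4],[3.75,-0.78,0.4],[3.75,-0.78,0.4],[3.75,-0.78,0.4],[3.75,-0.78,0.4],[3.75,-0.78,0.4],[3.75,-0.78,0.4],[3.75,-0.78,0.4],[0,0,0],[0,0,0],[0,0,0],[0,0,0],[0,0,0],[0,0,0],[0,0,0],[0,0,0],[0,0,0],[0,0,0],[0,0,0],[0,0,0]],"twist":[[0,0,0],[0,0,0],[0,0,0],[0,0,0],[0,0,0],[0,0,0],[0,0,0],[0,0,0],[0,0,-10.4],[0,0,-10.4],[0,0,-10.4],[0,0,-10.4],[0,0,-10.4],[0,0,-10.4],[0,0,-10.4],[0,0,-10.4],[0,0,-10.4],[0,0,-10.4],[0,0,-10.35],[0,0,0]]}' 40
python3 - <<'E'
from h import *
go([.459,-.342,.12],136)
f=grab("wrist"); np.save("w1.npy",f,allow_pickle=True); save(f,"w1",s=1.2); print(f["eye"])
E
```

```text
t: 2.6
eef_pos: [0.4586, -0.3424, 0.171]
orientation: [-1.178, -2.912, -0.0]
ft_force: [-0.6, -0.5, 0.4]
grip_width: 0.0851
gripper_force: 0.0
t 2.6 pos [ 0.4586 -0.3424  0.171 ] toolx yaw 135.93 toolz [-5.e-04  5.e-04 -1.e+00] F [-0.6 -0.5  0.4] w 0.0851 q [-0.79  0.31  0.01  1.27  0.   -0.02]
travel now axes cm [-3.000e-03  6.000e-02  5.105e+00]
twist z -0.07 travel after twist [-3.000e-03  6.000e-02  5.105e+00]
[ 0.40092576 -0.28535351  0.34181024]
```

View pics/w1.png

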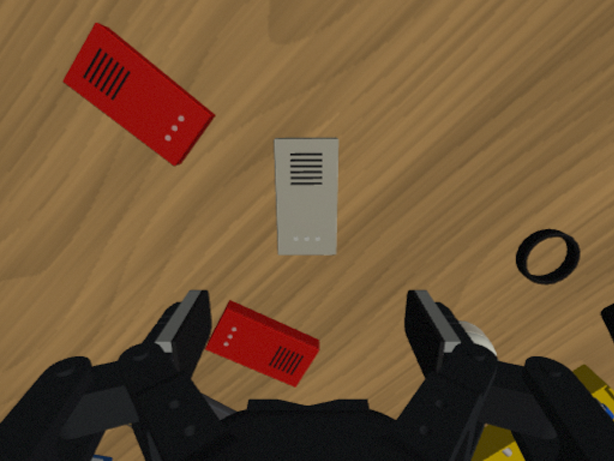

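The wrist view shows the grey cover centred at view px (306,196), with vents at the top and lenses at the bottom. The fingers straddle it.

```bash
cat >> h.py <<'E'
def rects(f,m,z,amin=150):
    n,l,st,c=cv2.connectedComponentsWithStats(m.astype(np.uint8))
    for i in range(1,n):
        if st[i,4]<amin: continue
        cs,_=cv2.findContours((l==i).astype(np.uint8),cv2.RETR_EXTERNAL,cv2.CHAIN_APPROX_NONE)
        pts=np.array([plane(f,u,v,z)[:2] for u,v in cs[0][:,0]],np.float32)
        r=cv2.minAreaRect(pts*1000); bx=cv2.boxPoints(r)
        o=sorted([(np.linalg.norm(bx[k]-bx[k-1]),*(bx[k]-bx[k-1])) for k in (1,2)])[1]
        print(c[i].round(1),st[i,4],"centre mm",np.round(r[0],1),"size",np.round(r[1],1),"yaw",round(np.degrees(np.arctan2(o[2],o[1]))%180,2))
E
python3 - <<'E'
from h import *
f=np.load("w1.npy",allow_pickle=True).item()
hsv=cv2.cvtColor(f["image"],cv2.COLOR_RGB2HSV); Z=cloud(f)[...,2]
m=np.zeros((384,512),bool); m[90:225,200:310]=1
print(hsv[160,255],hsv[100,220],Z[160,255])
rects(f,(Z>.012)&m,.02); rects(f,(hsv[...,1]<70)&m,.02)
E
```

```text
[ 26  31 138] [ 18 130 141] 0.01768534871057581
[255.3 162.8] 5030 centre mm [ 457.7 -342.2] size [ 60.1 116.1] yaw 136.25
[255.  162.2] 4982 centre mm [ 457.6 -342.2] size [ 59.5 116.1] yaw 136.23
```

```bash
python3 -m handwheel '{"hand":[8.5,8.5,8.5,8.5,8.5,8.5,8.5,5.4,5.4,5.4,5.4,5.4,5.4,5.4,5.4],"travel":[[0.05,0.05,4],[0,0,4],[0,0,4],[0,0,3],[0,0,1.2],[0,0,0.9],[0,0,0],[0,0,0],[0,0,0],[0,0,0],[0,0,0],[0,0,0],[0,0,0],[0,0,0],[0,0,0]],"twist":[[0,0,-0.3],[0,0,0],[0,0,0],[0,0,0],[0,0,0],[0,0,0],[0,0,0],[0,0,0],[0,0,0],[0,0,0],[0,0,0],[0,0,0],[0,0,0],[0,0,0],[0,0,0]]}' 40
```

```text
t: 4.53
eef_pos: [0.4587, -0.3418, 0.0004]
orientation: [-1.169, -2.916, -0.0]
ft_force: [-1.2, -0.6, -0.3]
grip_width: 0.054
gripper_force: 0.0
```

```bash
python3 - <<'E'
from h import *
f=grab("wrist"); save(f,"w2",s=1.2); print(arm.read_state()["grip_width"],arm.read_state()["gripper_force"])
E
```

```text
0.053942300471990313 0.0
```

View pics/w2.png

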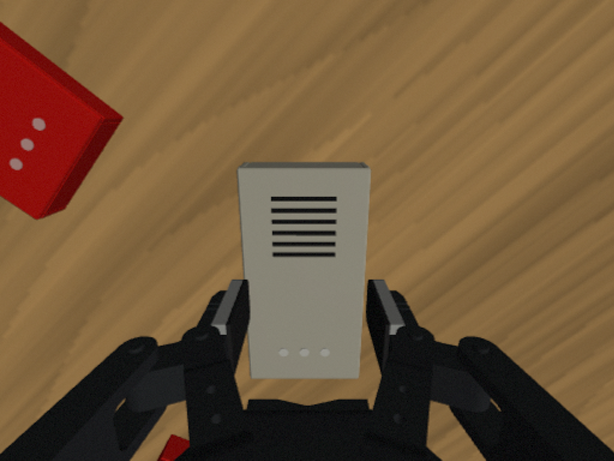

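```bash
python3 - <<'E'
from h import *
f=grab("wrist"); P=cloud(f)
for u,v in [(196,236),(198,240),(200,245),(204,238),(312,240),(316,250),(326,265),(255,250)]: print(u,v,P[v,u].round(4))
go([.459,-.342,0])
sub=P[225:300,180:340]; m=(sub[...,2]>.024)
print(sub[m][:,2].min(), np.percentile(sub[m][:,2],[1,5,20]))
E
```

```text
196 236 [ 0.4298 -0.3563  0.0389]
198 240 [ 0.4308 -0.3543  0.0444]
200 245 [ 0.4322 -0.3531  0.049 ]
204 238 [ 0.433  -0.3532  0.0408]
312 240 [ 0.4706 -0.3132  0.0437]
316 250 [ 0.4703 -0.313   0.054 ]
326 265 [ 0.4715 -0.3117  0.0662]
255 250 [ 0.4653 -0.348   0.0193]
t 4.625 pos [ 4.587e-01 -3.418e-01  4.000e-04] toolx yaw 136.3 toolz [-0.e+00  1.e-04 -1.e+00] F [-0.5 -0.1  0.3] w 0.054 q [-0.79  0.43 -0.27  0.87  0.   -0.02]
travel now axes cm [-0.036  0.009  0.036]
0.031026694825859263 [0.03407123 0.03796632 0.04599754]
```

```bash
python3 - <<'E'
from h import *
for src in ("w1",None):
    f=np.load("w1.npy",allow_pickle=True).item() if src else grab("wrist")
    P=cloud(f); z0=.171 if src else .0004
    T=np.array([.4586,-.3422])
    yaw=np.radians(136); x=np.array([np.cos(yaw),np.sin(yaw)]); y=np.array([x[1],-x[0]])
    d=P[...,:2]-T; X=d@x; Y=d@y; Zr=P[...,2]-z0
    m=(f["depth"]>0)&(P[...,2]>.024)&(abs(X)<.03)&(abs(Y)<.065)
    for s in (-1,1):
        k=m&(Y*s>0)
        for lo in np.arange(.0,.09,.01):
            q=k&(Zr>=lo)&(Zr<lo+.01)
            if q.sum()>5: print(src,s,"z",round(lo,3),"n",q.sum(),"X",np.percentile(X[q],[2,98]).round(3),"Y",np.percentile(Y[q],[2,98]).round(3))
E
```

```text
w1 -1 z 0.04 n 292 X [-0.01   0.012] Y [-0.053 -0.041]
w1 -1 z 0.05 n 561 X [-0.01   0.012] Y [-0.055 -0.041]
w1 -1 z 0.06 n 709 X [-0.01   0.012] Y [-0.055 -0.041]
w1 -1 z 0.07 n 794 X [-0.006  0.012] Y [-0.054 -0.041]
w1 -1 z 0.08 n 913 X [0.006 0.014] Y [-0.064 -0.041]
w1 1 z 0.04 n 286 X [-0.01   0.011] Y [0.043 0.054]
w1 1 z 0.05 n 563 X [-0.01   0.012] Y [0.043 0.056]
w1 1 z 0.06 n 726 X [-0.01   0.012] Y [0.043 0.056]
w1 1 z 0.07 n 784 X [-0.006  0.012] Y [0.043 0.056]
w1 1 z 0.08 n 883 X [0.006 0.014] Y [0.042 0.065]
None -1 z 0.03 n 164 X [-0.009  0.012] Y [-0.037 -0.025]
None -1 z 0.04 n 391 X [-0.01   0.012] Y [-0.039 -0.026]
None -1 z 0.05 n 480 X [-0.009  0.012] Y [-0.039 -0.025]
None -1 z 0.06 n 643 X [-0.009  0.012] Y [-0.038 -0.025]
None -1 z 0.07 n 706 X [0.003 0.014] Y [-0.053 -0.026]
None -1 z 0.08 n 3330 X [-0.009  0.014] Y [-0.057 -0.026]
None 1 z 0.03 n 166 X [-0.009  0.012] Y [0.028 0.039]
None 1 z 0.04 n 397 X [-0.009  0.012] Y [0.028 0.041]
None 1 z 0.05 n 478 X [-0.009  0.012] Y [0.028 0.041]
None 1 z 0.06 n 642 X [-0.009  0.012] Y [0.028 0.041]
None 1 z 0.07 n 707 X [0.002 0.014] Y [0.029 0.057]
None 1 z 0.08 n 3325 X [-0.009  0.014] Y [0.028 0.06 ]
```

The depth image puts the real fingertips about 31–35 mm short of the reported TCP: about 45 mm behind it when open and 35 mm at 54 mm opening. That explains the empty close above the cover. I'll open and go 30 mm deeper, watching the force.

```bash
python3 -m handwheel '{"hand":[8.5,8.5,8.5,8.5,8.5,8.5,8.5,8.5,8.5,8.5],"travel":[[0,-0.15,0],[0,0,0],[0,0,0],[0,0,0],[0,0,0],[0,0,0.7],[0,0,0.7],[0,0,0.7],[0,0,0.7],[0,0,0]],"twist":[[0,0,0],[0,0,0],[0,0,0],[0,0,0],[0,0,0],[0,0,0],[0,0,0],[0,0,0],[0,0,0],[0,0,0]]}' 40
python3 -m handwheel '{"hand":[5.4,5.4,5.4,5.4,5.4,5.4,5.4],"travel":[[0,0,0.1],[0,0,0.1],[0,0,0],[0,0,0],[0,0,0],[0,0,0],[0,0,0]],"twist":[[0,0,0],[0,0,0],[0,0,0],[0,0,0],[0,0,0],[0,0,0],[0,0,0]]}' 40
```

```text
t: 5.92
eef_pos: [0.4573, -0.3426, -0.0284]
orientation: [-1.169, -2.915, -0.001]
ft_force: [0.3, -0.7, -0.3]
grip_width: 0.085
gripper_force: 0.0
t: 6.8
eef_pos: [0.4578, -0.3431, -0.0288]
orientation: [1.169, 2.915, -0.001]
ft_force: [-1.2, 1.5, 6.4]
grip_width: 0.0593
gripper_force: 41.7
```

```bash
python3 -m handwheel '{"hand":[5.4,5.4,5.4,5.4,5.4,5.4,5.4],"travel":[[0,0,-0.5],[0,0,-2],[0,0,-3.5],[0,0,-3.5],[0,0,-3.5],[0,0,-3],[0,0,0]],"twist":[[0,0,0],[0,0,0],[0,0,0],[0,0,0],[0,0,0],[0,0,0],[0,0,0]]}' 40
python3 -m handwheel '{"hand":[5.4,5.4,5.4,5.4,5.4,5.4,5.4,5.4,5.4,5.4,5.4,5.4,5.4,5.4,5.4,5.4,5.4,5.4,5.4],"travel":[[0.5,1.71,0],[1,3.42,0],[1,3.42,0],[1,3.42,0],[1,3.42,0],[1,3.42,0],[1,3.42,0],[1,3.42,0],[1,3.42,0],[1,3.42,0],[1,3.42,0],[1,3.42,0],[0.5,1.71,0],[0,0,0],[0,0,0],[0,0,0],[0,0,0],[0,0,0],[0,0,0]],"twist":[[0,0,0],[0,0,0],[0,0,0],[0,0,0],[0,0,0],[0,0,0],[0,0,0],[0,0,0],[0,0,0],[0,0,0],[0,0,0],[0,0,0],[0,0,0],[0,0,-8.6],[0,0,-8.6],[0,0,-8.6],[0,0,-8.6],[0,0,0],[0,0,0]]}' 40
python3 - <<'E'
from h import *
f=grab("wrist"); np.save("w3.npy",f,allow_pickle=True); save(f,"w3",s=1.2); go([.537,.057,.1],170.6)
E
```

```text
t: 7.68
eef_pos: [0.4586, -0.3438, 0.133]
orientation: [1.168, 2.912, -0.003]
ft_force: [-1.1, -0.4, -0.6]
grip_width: 0.0592
gripper_force: 43.5
t: 10.05
eef_pos: [0.6542, 0.0367, 0.13]
orientation: [-0.26, -3.13, 0.0]
ft_force: [-0.4, 0.1, 0.1]
grip_width: 0.0589
gripper_force: 43.6
t 10.1 pos [0.6543 0.0367 0.1301] toolx yaw 170.54 toolz [-4.e-04  0.e+00 -1.e+00] F [ 0.3 -0.5 -0.7] w 0.0593 q [-0.07  0.47  0.15  1.26  0.    0.09]
travel now axes cm [11.901  0.076  3.019]
twist z -0.06 travel after twist [11.901  0.089  3.019]
```

View pics/w3.png

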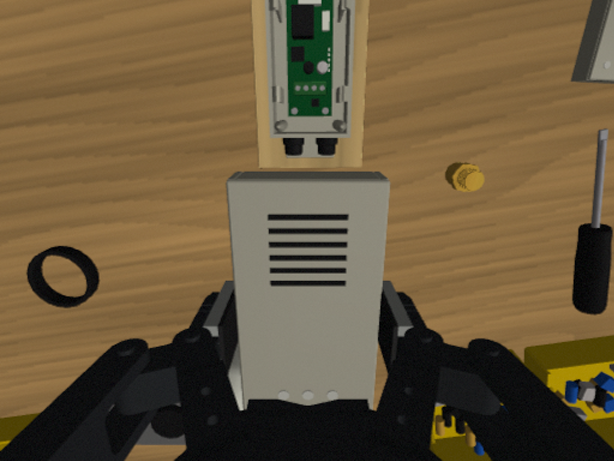

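The view shows the cover held squarely, top outline from (229,178) to (388,178). Behind it are the box's near end with glands at (292,145) and (326,145) and the board edge at row 167. Now I'll measure the cover against the box in this one view.

```bash
python3 - <<'E'
from h import *
f=np.load("w3.npy",allow_pickle=True).item(); P=cloud(f); Z=P[...,2]; D=f["depth"]
T=np.array([.6543,.0367]); yaw=np.radians(170.54); x=np.array([np.cos(yaw),np.sin(yaw)]); y=np.array([x[1],-x[0]])
X=(P[...,:2]-T)@x; Y=(P[...,:2]-T)@y
# cover top
c=(D>0)&(abs(Y)<.04)&(X>.02)&(X<.1)&(Z>.1)
print("cover top z",np.percentile(Z[c],[5,50,95]).round(4))
zt=np.median(Z[c]); c&=abs(Z-zt)<.006
def edges(m,lo,hi,step):
    L=[]
    for a in np.arange(lo,hi,step):
        q=m&(X>=a)&(X<a+step)
        if q.sum()>8: L.append((a+step/2,Y[q].min(),Y[q].max()))
    L=np.array(L); 
    mid=(L[:,1]+L[:,2])/2; k=np.polyfit(L[:,0],mid,1)
    return L,k
L,k=edges(c,.02,.06,.004); print("cover width",np.median(L[:,2]-L[:,1]).round(4),"midY",np.median((L[:,1]+L[:,2])/2).round(4),"slope deg",np.degrees(k[0]).round(2),"X front",np.percentile(X[c],99.7).round(4))
# plane fit of cover top
A=np.c_[X[c],Y[c],np.ones(c.sum())]; print("tilt dz/dx,dy",np.linalg.lstsq(A,Z[c],rcond=None)[0].round(4))
for nm,lo,hi in (("board",.004,.016),("rim",.030,.046)):
    b=(D>0)&(abs(Y)<.06)&(X>.03)&(Z>lo)&(Z<hi)
    L,k=edges(b,.055,.14,.005)
    print(nm,"n",b.sum(),"Xmin",np.percentile(X[b],.3).round(4)); print((np.c_[L,(L[:,1]+L[:,2])/2]*1000).round(1))
    print("slope",np.degrees(k[0]).round(2))
E
```

```text
cover top z [0.1723 0.179  0.1801]
cover width 0.0599 midY 0.0011 slope deg 0.22 X front 0.0576
tilt dz/dx,dy [-0.0163  0.      0.1796]
board n 6501 Xmin 0.0364
[[ 57.5 -40.3  47.1   3.4]
 [ 62.5 -40.9  46.7   2.9]
 [ 67.5 -40.9  46.6   2.8]
 [ 72.5 -40.5  46.3   2.9]
 [ 77.5 -40.4  47.    3.3]
 [ 82.5 -41.1  46.9   2.9]
 [ 87.5 -40.9  46.4   2.8]
 [ 92.5 -40.6  46.2   2.8]
 [ 97.5 -40.3  46.8   3.3]
 [102.5 -41.2  46.7   2.8]
 [107.5 -40.9  46.4   2.8]
 [112.5 -40.8  46.1   2.7]
 [117.5 -41.3  46.7   2.7]
 [122.5 -41.1  46.6   2.8]
 [127.5 -40.9  46.3   2.7]
 [132.5 -40.5  46.1   2.8]
 [137.5 -41.4  46.7   2.7]
 [142.5 -41.   46.5   2.8]]
slope -0.3
rim n 2646 Xmin 0.0492
[[ 57.5 -16.8  23.1   3.2]
 [ 62.5 -26.9  32.1   2.6]
 [ 67.5 -26.8  32.8   3. ]
 [ 72.5 -26.7  32.7   3. ]
 [ 77.5 -26.6  32.7   3.1]
 [ 82.5 -27.2  32.4   2.6]
 [ 87.5 -27.   32.2   2.6]
 [ 92.5 -26.9  32.8   3. ]
 [ 97.5 -26.7  32.6   3. ]
 [102.5 -27.5  32.5   2.5]
 [107.5 -27.1  32.2   2.6]
 [112.5 -26.9  32.7   2.9]
 [117.5 -26.7  32.8   3. ]
 [122.5 -27.3  32.5   2.6]
 [127.5 -27.2  32.3   2.6]
 [132.5 -27.   32.    2.5]
 [137.5 -26.8  32.7   2.9]
 [142.5 -27.3  32.6   2.6]]
slope -0.21
```

```bash
python3 - <<'E'
from h import *
f=np.load("w3.npy",allow_pickle=True).item(); P=cloud(f); Z=P[...,2]; D=f["depth"]
T=np.array([.6543,.0367]); yaw=np.radians(170.54); x=np.array([np.cos(yaw),np.sin(yaw)]); y=np.array([x[1],-x[0]])
X=(P[...,:2]-T)@x; Y=(P[...,:2]-T)@y
for nm,lo,hi,w in (("rim",.034,.044,[(-25,-18),(24,31)]),("board",.005,.014,[(-38,-20),(26,44)])):
    for a,b in w:
        m=(D>0)&(Z>lo)&(Z<hi)&(Y>a/1000)&(Y<b/1000)&(X>.03)&(X<.08)
        cols=np.unique(np.where(m)[1]); print(nm,a,np.median([X[:,c][m[:,c]].min() for c in cols]).round(4),len(cols))
# cover front edge per column
c=(D>0)&(Z>.172)&(Z<.183)&(abs(Y)<.028)&(X>.02)
cols=np.unique(np.where(c)[1]); print("cover front",np.median([X[:,k][c[:,k]].max() for k in cols]).round(4))
# pixel-cast check: near board edge at bench plane / top edge, image row
im=f["image"].astype(int); u=225
print([(v,im[v,u].tolist(),im[v,295].tolist()) for v in range(132,142)])
for v in (137,138,139):
    for z in (0,.009): p=plane(f,225,v,z)[:2]-T; print(v,z,(p@x).round(4))
E
```

```text
rim -25 0.0633 9
rim 24 0.0633 9
board -38 0.0365 19
board 26 0.0364 20
cover front 0.0576
[(132, [164, 139, 91], [166, 140, 91]), (133, [165, 139, 92], [167, 140, 93]), (134, [166, 140, 92], [168, 140, 92]), (135, [167, 141, 92], [166, 139, 91]), (136, [165, 138, 91], [167, 140, 92]), (137, [165, 138, 91], [169, 141, 93]), (138, [165, 139, 91], [166, 139, 90]), (139, [153, 128, 84], [151, 124, 81]), (140, [133, 106, 64], [139, 110, 66]), (141, [133, 103, 64], [140, 109, 68])]
137 0 0.0372
137 0.009 0.0385
138 0 0.0362
138 0.009 0.0375
139 0 0.0351
139 0.009 0.0365
```

```bash
python3 -m handwheel '{"hand":[5.4,5.4,5.4,5.4,5.4,5.4,5.4,5.4,5.4,5.4,5.4,5.4],"travel":[[1.07,0.12,0],[3,0,0],[3,0,0],[3,0,0],[2,0,0],[0,0,2],[0,0,2.5],[0,0,2.5],[0,0,1.5],[0,0,0.6],[0,0,0],[0,0,0]],"twist":[[0,0,-0.4],[0,0,0],[0,0,0],[0,0,0],[0,0,0],[0,0,0],[0,0,0],[0,0,0],[0,0,0],[0,0,0],[0,0,0],[0,0,0]]}' 40
python3 - <<'E'
from h import *
go([.535,.058,.0215],170.2)
f=grab("scene"); save(f,"s2",(215,110,325,200),6); np.save("s2.npy",f,allow_pickle=True)
E
```

```text
t: 11.6
eef_pos: [0.5359, 0.0566, 0.0401]
orientation: [0.244, 3.131, 0.0]
ft_force: [-0.0, -0.1, -0.4]
grip_width: 0.0593
gripper_force: 43.6
t 11.6 pos [0.5359 0.0566 0.0401] toolx yaw 171.09 toolz [ 1.2e-03 -1.0e-04 -1.0e+00] F [-0.  -0.1 -0.4] w 0.0593 q [-0.05  0.34 -0.3   0.93 -0.    0.1 ]
travel now axes cm [0.113 0.126 1.86 ]
twist z 0.89 travel after twist [0.115 0.124 1.86 ]
```

View pics/s2.png

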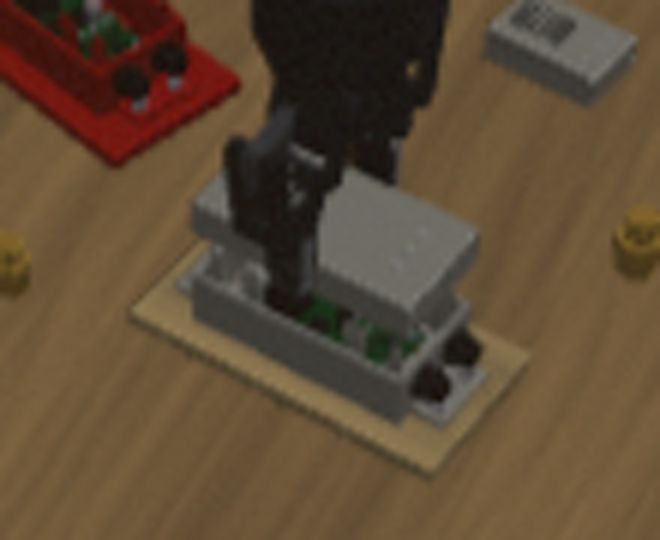

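The cover is squarely above the box, 30 mm over the rim. Cover top corners are at crop (478,238) and (412,302), and board corners at (432,465), (527,352) and (132,312). A quick scene-camera check by casting those rays:

```bash
python3 - <<'E'
from h import *
f=np.load("s2.npy",allow_pickle=True).item(); T=np.array([.5359,.0566]); yaw=np.radians(171.0)
x=np.array([np.cos(yaw),np.sin(yaw)]); y=np.array([x[1],-x[0]])
P=cloud(f); X=(P[...,:2]-T)@x; Y=(P[...,:2]-T)@y; Z=P[...,2]; D=f["depth"]>0
hsv=cv2.cvtColor(f["image"],cv2.COLOR_RGB2HSV); g=(hsv[...,1]<70)&(hsv[...,2]>70)
def ends(nm,m):
    print(nm,m.sum(),"X",np.percentile(X[m],[1,99]).round(4),"Y",np.percentile(Y[m],[1,99]).round(4))
near=D&(abs(X)<.1)&(abs(Y)<.06)
ends("cover top",near&g&(abs(Z-.089)<.004)); 
ends("board",near&(Z>.004)&(Z<.012))
# box/cover end faces (-X end) & sides seen: medians of face points
for nm,z0,z1 in (("cover",.072,.084),("box",.02,.036)):
    m=near&(Z>z0)&(Z<z1)
    e=m&(abs(Y)<.022)&(X<-.045)&(X>-.068); print(nm,"end face X",e.sum(),np.median(X[e]).round(4))
    for s in (-1,1):
        e=m&(X<-.02)&(X>-.05)&(Y*s>.022)&(Y*s<.04); print(nm,"side",s,e.sum(),np.median(Y[e]).round(4) if e.any() else None)
for nm,u,v,z in (("cov R",478,238,.089),("cov F",412,302,.089),("brd F",432,465,.009),("brd R",527,352,.009),("brd L",132,312,.009)):
    p=plane(f,215+u/6,110+v/6,z)[:2]-T; print(nm,(p@x).round(4),(p@y).round(4))
E
```

```text
cover top 430 X [-0.0599  0.0514] Y [-0.0301  0.0291]
board 526 X [-0.0868  0.0831] Y [-0.0446  0.0445]
cover end face X 26 -0.0596
cover side -1 32 -0.0297
cover side 1 0 None
box end face X 49 -0.0617
box side -1 36 -0.0286
box side 1 3 0.0279
cov R -0.064 0.0233
cov F -0.061 -0.0259
brd F -0.0857 -0.0396
brd R -0.0853 0.0436
brd L 0.0806 -0.0422
```

The scene check agrees to within 1 mm (cover centre X -1.7, Y -0.5 mm; board centre X -1.8, Y 0.0 mm), so I'll lower it onto the clips.

```bash
python3 -m handwheel '{"hand":[5.4,5.4,5.4,5.4,5.4,5.4,5.4],"travel":[[0,0,0.5],[0,0,0.4],[0,0,0.3],[0,0,0.3],[0,0,0.2],[0,0,0.1],[0,0,0]],"twist":[[0,0,0],[0,0,0],[0,0,0],[0,0,0],[0,0,0],[0,0,0],[0,0,0]]}' 40
```

```text
t: 12.52
eef_pos: [0.5354, 0.0566, 0.0213]
orientation: [-0.244, -3.132, -0.0]
ft_force: [-0.7, 0.4, -0.2]
grip_width: 0.0595
gripper_force: 43.6
```

```bash
python3 -m handwheel '{"hand":[5.4,5.4,5.4],"travel":[[0,0,0.1],[0,0,0.1],[0,0,0]],"twist":[[0,0,0],[0,0,0],[0,0,0]]}' 40
python3 -m handwheel '{"hand":[6.5,7.5,8.0,8.0,8.0,8.0],"travel":[[0,0,0],[0,0,0],[0,0,0],[0,0,0],[0,0,0],[0,0,0]],"twist":[[0,0,0],[0,0,0],[0,0,0],[0,0,0],[0,0,0],[0,0,0]]}' 40
```

```text
t: 12.9
eef_pos: [0.5356, 0.0568, 0.0194]
orientation: [0.244, 3.132, 0.0]
ft_force: [0.6, 1.3, 0.6]
grip_width: 0.0594
gripper_force: 43.6
t: 13.65
eef_pos: [0.5354, 0.0566, 0.0194]
orientation: [0.244, 3.132, 0.0]
ft_force: [0.5, -0.7, -0.5]
grip_width: 0.08
gripper_force: 0.0
```

```bash
python3 -m handwheel '{"hand":[8.0,8.0,8.0,8.0,4,0,0,0,0,0,0],"travel":[[0,0,-1],[0,0,-2],[0,0,-2],[-0.1,0,-2],[0,0,0],[0,0,0],[0,0,0],[0,0,0],[0,0,0],[0,0,0],[0,0,0]],"twist":[[0,0,0],[0,0,0],[0,0,0],[0,0,0],[0,0,0],[0,0,0],[0,0,0],[0,0,0],[0,0,0],[0,0,0],[0,0,0]]}' 40
python3 - <<'E'
from h import *
f=grab("wrist"); np.save("w4.npy",f,allow_pickle=True); save(f,"w4",s=1.2); go([.535,.057,.05],171)
P=cloud(f);s=arm.read_state(); T=s["eef_pos"][:2]; yaw=np.radians(171.0)
x=np.array([np.cos(yaw),np.sin(yaw)]); y=np.array([x[1],-x[0]])
X=(P[...,:2]-T)@x; Y=(P[...,:2]-T)@y; Z=P[...,2]; D=f["depth"]>0
c=D&(abs(Z-.068)<.006)&(abs(Y)<.036)&(X>.015)&(X<.08)
A=np.c_[X[c],Y[c],np.ones(c.sum())]; print(c.sum(),"z fit",np.linalg.lstsq(A,Z[c],rcond=None)[0].round(4),np.median(Z[c]),"front",np.percentile(X[c],99.5),"Y",np.percentile(Y[c],[.5,99.5]))
k=D&(abs(Y)<.014)&(abs(X)<.02)&(Z>.09); print("tip min z",np.percentile(Z[k],[.5,2]), "X",np.percentile(X[k],[2,98]))
b=D&(Z>.004)&(Z<.014)&(X>0.03)&(abs(Y)<.06); print("board",np.percentile(X[b],99.5),np.percentile(Y[b],[1,99]))
E
```

```text
t: 15.02
eef_pos: [0.5364, 0.0564, 0.0893]
orientation: [-0.244, -3.132, -0.0]
ft_force: [-0.0, -0.6, -1.0]
grip_width: -0.0
gripper_force: 0.0
t 15.075 pos [0.5364 0.0565 0.0894] toolx yaw 171.1 toolz [ 0.  0. -1.] F [-0.5 -0.3  1.3] w 0.0001 q [-0.05  0.3  -0.22  1.05  0.    0.1 ]
travel now axes cm [0.15  0.031 3.938]
twist z 0.1 travel after twist [0.15  0.031 3.938]
5364 z fit [-0.0082  0.0219  0.0678] 0.06756176844403476 front 0.05848530459468362 Y [-0.0276188  0.031529 ]
tip min z [0.12408851 0.12864022] X [-0.00632694  0.01937839]
board 0.14280767536432276 [-0.0453822   0.04617294]
```

View pics/w4.png

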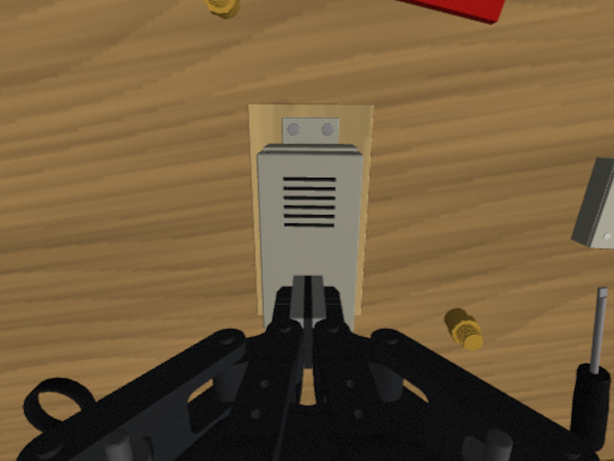

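The cover rests level on its clips (top 67.6 mm, 8.6 mm above home), centred on the board, with its front edge at view row 150. The shut fingertips sit above its centre. Now I'll press.

```bash
python3 -m handwheel '{"hand":[0,0,0,0,0,0],"travel":[[0.05,0,1.5],[0,0,1.8],[0,0,1],[0,0,0.3],[0,0,0.2],[0,0,0]],"twist":[[0,0,0],[0,0,0],[0,0,0],[0,0,0],[0,0,0],[0,0,0]]}' 40
python3 -m handwheel '{"hand":[0,0,0,0],"travel":[[0,0,0.15],[0,0,0.15],[0,0,0.1],[0,0,0]],"twist":[[0,0,0],[0,0,0],[0,0,0],[0,0,0]]}' 40
python3 -m handwheel '{"hand":[0,0,0,0],"travel":[[0,0,0.1],[0,0,0.1],[0,0,0],[0,0,0]],"twist":[[0,0,0],[0,0,0],[0,0,0],[0,0,0]]}' 40
```

```text
t: 15.82
eef_pos: [0.5362, 0.0565, 0.0416]
orientation: [0.244, 3.132, -0.0]
ft_force: [-0.2, -0.9, 1.0]
grip_width: -0.0003
gripper_force: 0.0
t: 16.32
eef_pos: [0.5364, 0.0566, 0.0378]
orientation: [0.244, 3.131, 0.0]
ft_force: [0.4, -0.3, 4.2]
grip_width: 0.0002
gripper_force: 2.2
t: 16.82
eef_pos: [0.5368, 0.0564, 0.0363]
orientation: [0.244, 3.13, -0.0]
ft_force: [-0.6, 0.2, 8.7]
grip_width: 0.0003
gripper_force: 4.1
```

```bash
python3 -m handwheel '{"hand":[0,0,0,0],"travel":[[0,0,0.1],[0,0,0.1],[0,0,0],[0,0,0]],"twist":[[0,0,0],[0,0,0],[0,0,0],[0,0,0]]}' 40
python3 -m handwheel '{"hand":[0,0,0,0],"travel":[[0,0,0.1],[0,0,0.1],[0,0,0],[0,0,0]],"twist":[[0,0,0],[0,0,0],[0,0,0],[0,0,0]]}' 40
python3 -m handwheel '{"hand":[0,0,0],"travel":[[0,0,0.1],[0,0,0],[0,0,0]],"twist":[[0,0,0],[0,0,0],[0,0,0]]}' 40
```

```text
t: 17.32
eef_pos: [0.5362, 0.0567, 0.0335]
orientation: [0.244, 3.132, 0.001]
ft_force: [1.5, 1.0, 3.3]
grip_width: -0.0004
gripper_force: 1.6
t: 17.82
eef_pos: [0.5354, 0.0564, 0.0312]
orientation: [-0.244, -3.131, 0.001]
ft_force: [-1.6, -0.5, 3.4]
grip_width: -0.0001
gripper_force: 1.6
t: 18.2
eef_pos: [0.5355, 0.0564, 0.0311]
orientation: [-0.244, -3.132, 0.001]
ft_force: [-5.6, -0.9, 13.7]
grip_width: -0.0001
gripper_force: 7.0
```

```bash
cat > m.py <<'E'
from h import *
f=grab("wrist"); go([.535,.057,.03],171)
P=cloud(f);s=arm.read_state(); T=s["eef_pos"][:2]; yaw=np.radians(171.0)
x=np.array([np.cos(yaw),np.sin(yaw)]); y=np.array([x[1],-x[0]])
X=(P[...,:2]-T)@x; Y=(P[...,:2]-T)@y; Z=P[...,2]; D=f["depth"]>0
c=D&(abs(Z-.061)<.008)&(abs(Y)<.025)&(X>.02)&(X<.055)
A=np.c_[X[c],Y[c],np.ones(c.sum())]; print(c.sum(),"z fit",np.linalg.lstsq(A,Z[c],rcond=None)[0].round(4),np.median(Z[c]).round(4))
b=D&(X>.07)&(X<.1)&(abs(Y)>.034)&(abs(Y)<.042)
b2=D&(X>.02)&(X<.05)&(abs(Y)>.05)&(abs(Y)<.08); print("board z",np.median(Z[b]).round(4),"bench z",np.median(Z[b2]).round(4))
E
python3 m.py
```

```text
t 18.25 pos [0.5355 0.0563 0.0311] toolx yaw 171.09 toolz [-1.e-04 -5.e-04 -1.e+00] F [-6.1 -1.1 14.4] w -0.0003 q [-0.05  0.35 -0.31  0.91 -0.    0.1 ]
travel now axes cm [0.06  0.057 0.113]
twist z 0.09 travel after twist [0.06  0.057 0.113]
6093 z fit [-0.0027  0.0017  0.0594] 0.0592
board z 0.0049 bench z 0.0002
```

```bash
python3 -m handwheel '{"hand":[0,0,0],"travel":[[0,0,0.05],[0,0,0],[0,0,0]],"twist":[[0,0,0],[0,0,0],[0,0,0]]}' 40
python3 -m handwheel '{"hand":[0,0,0],"travel":[[0.02,0,-0.07],[0,0,0],[0,0,0]],"twist":[[0,0,0],[0,0,0],[0,0,0]]}' 40
python3 m.py
```

```text
t: 18.62
eef_pos: [0.5355, 0.0563, 0.0311]
orientation: [0.244, 3.132, -0.001]
ft_force: [-8.8, -0.7, 19.6]
grip_width: -0.0002
gripper_force: 9.6
t: 19.0
eef_pos: [0.5355, 0.0563, 0.0311]
orientation: [0.244, 3.132, -0.001]
ft_force: [-4.5, -0.6, 10.6]
grip_width: 0.0001
gripper_force: 5.6
t 19.05 pos [0.5355 0.0564 0.0311] toolx yaw 171.09 toolz [ 1.e-04 -5.e-04 -1.e+00] F [-4.2 -0.2 10.8] w 0.0002 q [-0.05  0.35 -0.31  0.91 -0.    0.1 ]
travel now axes cm [0.059 0.056 0.114]
twist z 0.09 travel after twist [0.059 0.056 0.114]
6101 z fit [-0.0017  0.0013  0.0593] 0.0593
board z 0.0072 bench z 0.0002
```

The stop is hard: TCP height didn't change between 10 and 20 N. The cover is level at home height and held with about 10.7 N, so I'm handing in.

```bash
python3 -c "
from bench import arm
print(arm.hand_in())"
```

```text
the job is handed in; nothing more can be done
None
```

The large grey cover is on the control box, level at home height and on a hard stop, so all four clips should be in (I couldn't see them directly); the fingers still hold it down with about 10.7 N, nothing else was touched, and I handed the job in at about 19 s.

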